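Line the table condiments up by height

ROBOT

A 6-joint arm with a two-finger parallel gripper is mounted at the origin on a cart in front of the work surface, level with it; the furniture and walls round the work are solid. World frame = base frame: x ahead of the robot, y to its left, z up, the work surface at z = 0. Lengths are in m, angles in rad, forces in N, time in s.
With the tool pointing down it reaches from about 0.375 to 0.975 m from the base axis. Payload 3.8 kg.
Tool frame: the origin (TCP) lies at the very end of the fingers, on their centre line; the grasp point (between the pads) lies 19 mm behind it (bot.tcp_to_grasp is the z of the grasp point in the tool frame, in m); z points along the fingers, y is the direction in which the jaws open and shut (so a half turn about z gives the same grasp; the last joint's range is limited). The gripper opens to 85 mm and grips with 20 to 120 N. Pads are 22 mm wide; open, the fingers measure 114 mm over their backs; the gripper's body (76 mm by 85 mm) begins 54 mm behind the grasp point. The pads swing forward as they close: fully open they stand 13 mm farther back than shut.
Start: joints at [1.147, 0.264, 1.604, -0, 1.274, -0.037], TCP at [0.255, 0.625, 0.231] pointing down, gripper open.
Joint ranges: [-2.63, 2.63], [-0.94, 2.18], [0.31, 2.57], [-1.31, 4.45], [0, 2.66], [-2.55, 2.55]. Speed limits (rad/s): [2.57, 2.57, 3.14, 3.14, 3.14, 3.14].

INTERFACE

Orientations are given as a rotation vector (axis times angle).
In Python, from workcell import status, vision, job, bot gives the robot as it stands.
- The arm moves only by the tool apply_moves, never from a script. Its argument "deltas" is a list of rows, each a list of 7 numbers: the shift along the tool's x, y, z in m, then the turn, a rotation vector about the tool's x, y, z in rad, then the closure, from 0 (fully open) to 1 (shut). In form: [[x, y, z, rx, ry, rz, jaw], ...]. A call has 1 to 8 rows; each row is the pose to reach, as a shift and turn from the pose commanded when the call began, along the tool's axes at that moment; what a row does not reach only later rows make up. A row lasts 1/12 s, in which the tool goes at most 41.7 mm and 7.16 degrees, less where a joint would pass 70% of its speed; a pose out of reach is approached as far as the arm can. A call with a gripper value outside its range is refused whole. The fingers move at their own pace and stop on an object; "squeeze" is the grip in N (left out, the last holds). Time passes only in rows, so rows that repeat a pose let the fingers close. It gives the time, the measured TCP pose, the force and the opening at its end, in the units of the state.
- status.read_state(): the state, without advancing time (a new reading comes with each control period).
- vision.read_camera(name): name is "scene" or "top" or "wrist"; returns the picture (480x640x3 uint8, red, green, blue); there is no depth.
- vision.get_calibration(name): a dict with "fov_y" (degrees; the focal length in pixels is half the picture's height over the tangent of half this angle, whatever the lens; pixels are square), "cx", "cy" (the principal point, pixels), "k1" (the pictures are not rectified: a ray, as slopes to the right and down, at radius r is drawn at 1 + k1 r^2 times it, then the intrinsics apply), "R" (3x3) and "t" (3): a world point X has camera coordinates R X + t; the wrist camera has in their place "tool_from_camera" (4x4, takes a point from camera to tool coordinates, whose origin is the TCP and whose axes are the flange's). Camera axes: x right, y down, z forward; pixel columns grow to the right and rows downward; lengths in m; the calibration is good to about 2 mm. A picture is of the moment at which its call begins: read the wrist's pose just before it. get_calibration takes no time and is no camera call.
- job.finish_job(): hands the job in, once; it reports no verdict.
The state is a dict: "time": time; "q": joint angles; "joint_vel": joint speeds; "joint_torque": joint torques, N m; "tool_pos": TCP position; "tcp_rot": TCP orientation; "wrist_force": force on the tool from outside, world axes, zero at the start; "torque": the same for the moment, N m; "width": opening from 0.0 (shut) to 1.0 (fully open).
Only numpy, scipy, OpenCV 4.12 (cv2) and the standard library are available. Lean on these libraries where they do the work, as an engineer would, in place of code of your own. Each camera call takes 0.05 s, during which the arm holds its last target. There are 200 camera calls.

TASK

Stand the pepper mill, the spice jar, the salt shaker and the tea light upright on the row of four cork mats, one in the middle of each mat, in order of height: the tallest on the mat nearest the honey jar, stepping down to the lowest at the mug's end. Leave the honey jar and the mug standing where they are.

Things in the scene. Friction and masses are not known exactly. Their poses are not given: they have to be found in the camera images.
- pepper_mill: Turned wooden pepper mill, 170 mm high, the tallest of the four. Foot 58 mm across; round head 49 mm across from 125 to 158 mm up, small knob above. One rigid piece, 0.18 kg. Starts upright on the worktop in front of the board; origin at the centre of its underside, z up.
- spice_jar: Clear spice jar with a dark cap, a plain cylinder 41 mm across and 105 mm high, second tallest, about 0.11 kg. Starts upright on the worktop in front of the board; origin at the centre of its underside, z up.
- salt_shaker: Glass salt shaker with a pale grey domed cap, 90 mm high, third tallest; 44 mm across at the foot, tapering to 34 mm at the cap (66 to 90 mm up); about 0.1 kg. Starts upright on the worktop in front of the board; origin at the centre of its underside, z up.
- tea_light: Tea light: a round shallow candle in a thin metal cup, 38 mm across and 15 mm high, the lowest of the four, about 0.02 kg, grippable across its rim. Starts upright on the worktop in front of the board; origin at the centre of its underside, z up. A garlic bulb and a lemon, both about 60 mm high, stand among the four things, about 0.1 m from their neighbours, and are not part of the row.
- mat_1: One of four identical round cork mats, 70 mm across and 3 mm thick, fixed in a straight row 88 mm apart on a low dark wooden board (350 x 100 mm, top 14 mm above the worktop, fixed). Origin at the centre of its underside, 14 mm above the worktop; its top is at 17 mm. The numbers do not give the order in the row.
- mat_2: Another of the four identical cork mats in the row on the board (70 mm across, 3 mm thick, origin at the centre of its underside, top 17 mm above the worktop).
- mat_3: Another of the four identical cork mats in the row on the board (70 mm across, 3 mm thick, origin at the centre of its underside, top 17 mm above the worktop).
- mat_4: Another of the four identical cork mats in the row on the board (70 mm across, 3 mm thick, origin at the centre of its underside, top 17 mm above the worktop).
- honey_jar: Glass honey jar with a grey lid, 71 mm across, 110 mm high, on the worktop just past one end of the row (left or right), about 140 mm from the nearest mat's centre. It marks the end for the tallest thing. Origin at the centre of its underside. Stays where it is.
- mug: Plain white mug of a dark drink, 86 mm across plus a handle (119 mm in all), 101 mm high, on the worktop just past the other end of the row, about 140 mm from the nearest mat's centre. Origin at the middle of its underside. Stays where it is.
Things that resemble listed ones, but are neither listed nor needed, are in the scene too. What is shaped like the tea_light but blue, green or pink is not meant.

How it is judged:
By the outcome, as a careful person would: the job done as asked, in the order asked, and still so for the second after the job is handed in, with the robot touching nothing.
It also fails if it takes over 102 s, if anything falls off the work surface, if the arm or the gripper's body presses on something with over 40 N, if the wrist force passes 120 N, or if a joint passes its speed limit or range.

## Working session

There is one attempt and no reset: what is moved stays moved. The work goes in short steps, Python scripts to look and compute and a tool call to move; the robot and the scene stay as the last step left them, time stands still between calls to the robot, and variables do not carry over. Pictures are saved under pics/ and viewed, about 12 in all and at most 16, crops included, and the job is handed in when it is done.

Besides the shell and the picture viewer there is one more tool, called by a JSON object that holds its "fn" and its "kwargs", one argument or row to a line. apply_moves: Moves the arm, as the interface text tells. Its arguments: {"type":"object","properties":{"deltas":{"type":"array","items":{"type":"array","items":{"type":"number"}}},"squeeze":{"type":"number"}},"required":["deltas"]}

```bash
mkdir -p pics; ls; python3 - <<'E'
from workcell import status,vision
import cv2
print(status.read_state())
for n in("scene","top"):
    cv2.imwrite(f"pics/{n}0.png",vision.read_camera(n)[:,:,::-1])
for n in("scene","top","wrist"): print(n,vision.get_calibration(n))
E
```

```text
pics
{'time': 0.0, 'q': array([ 1.14710080e+00,  2.64759986e-01,  1.60536982e+00,  1.21909833e-05,
        1.27371283e+00, -3.69221667e-02]), 'joint_vel': array([ 0.00267387, -0.00301187, -0.00162662, -0.00172096, -0.00050413,
       -0.0003989 ]), 'joint_torque': array([-2.81443971e-05, -5.15108728e+01, -3.67317438e+01, -4.33923651e-04,
        1.33355783e-02,  3.96644339e-06]), 'tool_pos': array([0.25432157, 0.62446476, 0.22995969]), 'tcp_rot': array([-0.60366667, -3.08251212,  0.0034362 ]), 'wrist_force': array([-0.89621011, -1.10968332, -0.5000024 ]), 'torque': array([ 0.03422323, -0.03553124, -0.0470412 ]), 'width': 0.9999828457208949}
scene {'fov_y': 54.04878292939146, 'cx': 321.0414920988273, 'cy': 233.8708301974076, 'k1': -0.005217309321086725, 'R': array([[-0.51039135, -0.85991424,  0.00694091],
       [-0.51202433,  0.29740117, -0.80584343],
       [ 0.690892  , -0.41484943, -0.59208799]]), 't': array([0.25396034, 0.30984337, 0.57002422])}
top {'fov_y': 45.82235473709544, 'cx': 323.5835651088438, 'cy': 250.46990151528036, 'k1': -0.12186081064656727, 'R': array([[ 1.49568327e-02, -9.99885607e-01,  2.25069578e-03],
       [-9.88880825e-01, -1.51252209e-02, -1.47938982e-01],
       [ 1.47956101e-01, -1.29712881e-05, -9.88993929e-01]]), 't': array([-0.00393799,  0.49801881,  1.07796404])}
wrist {'fov_y': 68.24472014239618, 'cx': 313.1494739451076, 'cy': 235.17789854122873, 'k1': -0.03539507987764718, 'tool_from_camera': array([[ 1.78954335e-04, -9.62136597e-01, -2.72567674e-01,
         6.86480897e-02],
       [ 9.99999857e-01,  3.09766379e-04, -4.36894292e-04,
        -5.20012371e-04],
       [ 5.04784289e-04, -2.72567556e-01,  9.62136514e-01,
        -1.41067324e-01],
       [ 0.00000000e+00,  0.00000000e+00,  0.00000000e+00,
         1.00000000e+00]])}
```

View pics/scene0.png

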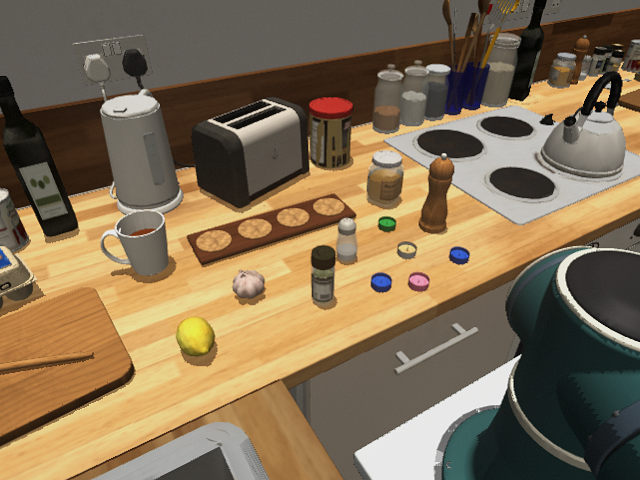

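View pics/top0.png

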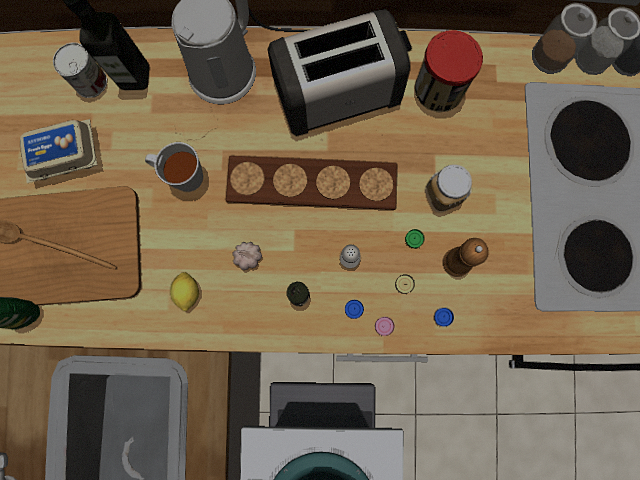

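The two views show the honey jar at top (452,188), right of the row, and the mug at (180,168), left of it. The mats are at (247,178), (290,180), (333,182) and (376,184). The pepper mill is at (472,252), the spice jar at (298,292) and the shaker at (350,256). Candidates for the tea light are the pale one (405,284), green (414,239), blue (354,309) and (443,317), and pink (384,326); I choose the pale one. The other pepper mill, at scene (581,45), is in the back corner.

```bash
cat > h.py <<'E'
import numpy as np, cv2
from scipy.spatial.transform import Rotation as Ro
from workcell import status,vision
def K(c): 
    f=240/np.tan(np.radians(c["fov_y"]/2)); return np.array([[f,0,c["cx"]],[0,f,c["cy"]],[0,0,1.]]),np.array([c["k1"],0,0,0.])
def pose(n,s=None):
    c=vision.get_calibration(n)
    if n!="wrist": return c["R"],c["t"]
    T=np.eye(4);T[:3,:3]=Ro.from_rotvec(s["tcp_rot"]).as_matrix();T[:3,3]=s["tool_pos"]
    T=np.linalg.inv(T@c["tool_from_camera"]);return T[:3,:3],T[:3,3]
def ray(n,uv,z,s=None):
    "pixel -> world point on plane z"
    k,d=K(vision.get_calibration(n));R,t=pose(n,s)
    p=cv2.undistortPoints(np.array([[uv]],float),k,d)[0,0]
    o=-R.T@t;v=R.T@np.array([p[0],p[1],1]);return o+v*(z-o[2])/v[2]
def proj(n,X,s=None):
    k,d=K(vision.get_calibration(n));R,t=pose(n,s)
    return cv2.projectPoints(np.array([X],float),cv2.Rodrigues(R)[0],t,k,d)[0][0,0]
def totool(p,s=None):
    s=s or status.read_state(); return Ro.from_rotvec(s["tcp_rot"]).inv().apply(np.array(p)-s["tool_pos"])
E
python3 - <<'E'
from h import *
im=cv2.imread("pics/top0.png")
cv2.imwrite("pics/c1.png",cv2.resize(im[150:340,230:500],None,fx=2.9,fy=2.9,interpolation=cv2.INTER_CUBIC))
hsv=cv2.cvtColor(im,cv2.COLOR_BGR2HSV)
# mats: bright inside dark board
sub=(hsv[155:210,228:396,2]>110).astype(np.uint8)
n,l,st,ce=cv2.connectedComponentsWithStats(sub)
for i in range(1,n):
    if 400<st[i,4]<2000: u=ce[i]+[228,155]; print(st[i],u,ray("top",u,.017))
for nm,u,z in[("tea",(405,284),.015),("spice",(298,288),.105),("salt",(350,251),.09),("mill",(479,246),.17),("honey",(455,181),.11),("mug",(180,166),.1),("garlic",(247,256),.03),("lemon",(184,292),.03),("green",(414,239),.015),("b1",(354,309),.015),("b2",(443,317),.015),("pink",(384,326),.015)]: print(nm,ray("top",u,z).round(3))
E
```

```text
[  7   0 161   7 600] [338.98333333 156.87666667] [ 0.69616028 -0.02516984  0.017     ]
[  2   7  34  33 847] [246.78040142 177.89728453] [0.6487693  0.16299713 0.017     ]
[ 45   9  34  33 851] [289.64277321 179.75793184] [0.64592911 0.07506965 0.017     ]
[ 88  11  34  33 853] [332.6869871  181.83939039] [ 0.64284707 -0.01285651  0.017     ]
[132  13  33  33 846] [375.91016548 183.76713948] [ 0.64030199 -0.10113961  0.017     ]
[  0  49 119   6 437] [272.20366133 207.30663616] [0.58781149 0.10896572 0.017     ]
tea [ 0.436 -0.16   0.015]
spice [0.418 0.049 0.105]
salt [ 0.49  -0.046  0.09 ]
mill [ 0.49  -0.268  0.17 ]
honey [ 0.623 -0.242  0.11 ]
mug [0.648 0.281 0.1  ]
garlic [0.486 0.155 0.03 ]
lemon [0.412 0.277 0.03 ]
green [ 0.527 -0.178  0.015]
b1 [ 0.385 -0.058  0.015]
b2 [ 0.372 -0.235  0.015]
pink [ 0.353 -0.118  0.015]
```

View pics/c1.png

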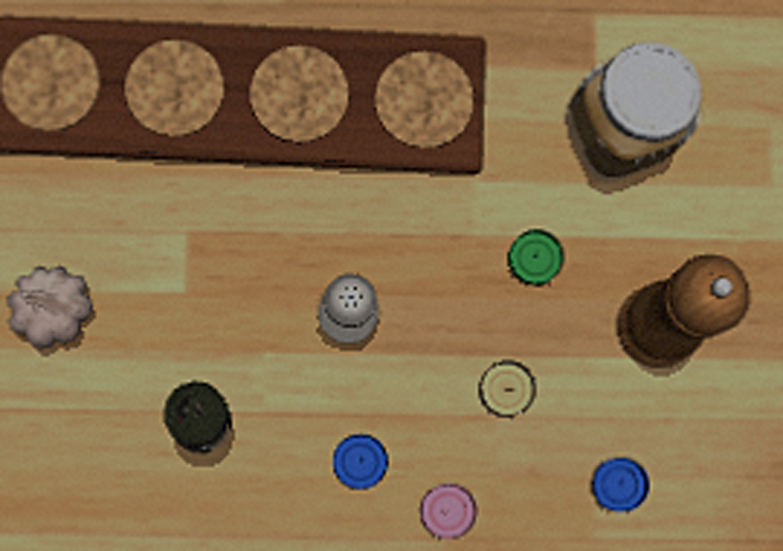

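The crop confirms the pale tea light at crop (507,389), with the coloured ones around it. It also gives mill knob (721,287), shaker holes (350,297) and cap top (198,411). Next I cross-check these against the scene view.

```bash
python3 - <<'E'
from h import *
for nm,c,z in[("tea",(507,389),.015),("spice",(198,411),.105),("salt",(350,297),.089),("millknob",(721,287),.168),("millhead",(708,296),.142)]:
    u=np.array(c)/2.9+[230,150]; p=ray("top",u,z); print(nm,u.round(1),p.round(4),"scene",proj("scene",p).round(1), "foot",proj("scene",[*p[:2],0]).round(1))
im=cv2.imread("pics/scene0.png")
cv2.imwrite("pics/c2.png",cv2.resize(im[140:310,300:490],None,fx=3.5,fy=3.5,interpolation=cv2.INTER_CUBIC))
s=status.read_state();print(totool([.418,.049,.20],s))
E
```

```text
tea [404.8 284.1] [ 0.436  -0.1592  0.015 ] scene [406.4 247.6] foot [405.5 253.6]
spice [298.3 291.7] [0.4111 0.0486 0.105 ] scene [322.9 251.7] foot [322.4 298.1]
salt [350.7 252.4] [ 0.4873 -0.0472  0.089 ] scene [346.  220.2] foot [344.3 257.4]
millknob [478.6 249. ] [ 0.4852 -0.2674  0.168 ] scene [442.8 155.1] foot [430.4 225.5]
millhead [474.1 252.1] [ 0.4835 -0.2663  0.142 ] scene [440.9 167.5] foot [430.5 226. ]
[-0.36867236 -0.47121665  0.03099248]
```

View pics/c2.png

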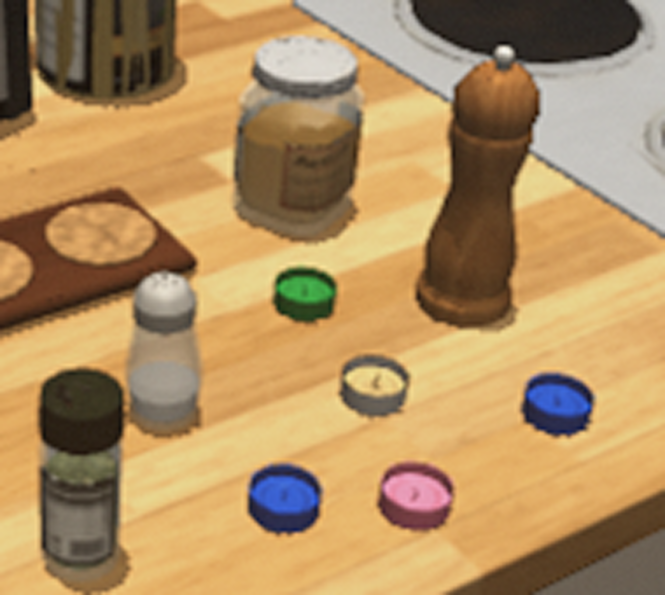

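The scene view agrees with the top-derived points to within about 1.5 px, so I move to hover over the spice jar with the jaws along world x.

{"fn": "apply_moves", "kwargs": {
  "deltas": [
    [-0.36, -0.475, 0.03, 0, 0, 1.183, 0],
    [-0.36, -0.475, 0.03, 0, 0, 1.183, 0],
    [-0.36, -0.475, 0.03, 0, 0, 1.183, 0],
    [-0.36, -0.475, 0.03, 0, 0, 1.183, 0],
    [-0.36, -0.475, 0.03, 0, 0, 1.183, 0],
    [-0.36, -0.475, 0.03, 0, 0, 1.183, 0],
    [-0.36, -0.475, 0.03, 0, 0, 1.183, 0],
    [-0.36, -0.475, 0.03, 0, 0, 1.183, 0]
  ],
  "squeeze": 30
}}

```text
time: 0.77
tool_pos: [0.3405, 0.3015, 0.214]
tcp_rot: [2.014, 2.411, -0.001]
wrist_force: [1.1, -0.4, 0.5]
width: 1.0
```

```bash
cat >> h.py <<'E'
def go(p):
    "delta row (tool axes) to world TCP p with tool x=+y, y=+x, z=-z"
    s=status.read_state();R=Ro.from_rotvec(s["tcp_rot"]);D=Ro.from_matrix([[0,1,0],[1,0,0],[0,0,-1]])
    print("t",round(s["time"],2),"pos",s["tool_pos"].round(4),"w",round(s["width"],3),"F",s["wrist_force"].round(1),"->",totool(p,s).round(4),(R.inv()*D).as_rotvec().round(4))
E
python3 -c "
from h import *
go([.411,.049,.2])"
```

```text
t 0.77 pos [0.3405 0.3015 0.214 ] w 1.0 F [ 1.1 -0.4  0.5] -> [-0.261   0.0246  0.0141] [-0.0003  0.0004  0.1786]
```

{"fn": "apply_moves", "kwargs": {
  "deltas": [
    [-0.261, 0.025, 0.014, 0, 0, 0.179, 0],
    [-0.261, 0.025, 0.014, 0, 0, 0.179, 0],
    [-0.261, 0.025, 0.014, 0, 0, 0.179, 0],
    [-0.261, 0.025, 0.014, 0, 0, 0.179, 0],
    [-0.261, 0.025, 0.014, 0, 0, 0.179, 0],
    [-0.261, 0.025, 0.014, 0, 0, 0.179, 0],
    [-0.261, 0.025, 0.014, 0, 0, 0.179, 0],
    [-0.261, 0.025, 0.014, 0, 0, 0.179, 0]
  ]
}}

```text
time: 1.43
tool_pos: [0.4133, 0.0485, 0.2001]
tcp_rot: [2.222, 2.221, -0.002]
wrist_force: [0.2, -0.1, -0.3]
width: 1.0
```

```bash
python3 -c "
from h import *
s=status.read_state()
im=vision.read_camera('wrist')[:,:,::-1].copy()
u=proj('wrist',[.411,.049,.105],s);print(u)
cv2.drawMarker(im,tuple(int(v) for v in u),(0,0,255),0,14)
cv2.imwrite('pics/w1.png',im)
go([.411,.049,.05])"
```

```text
[309.68758546 236.30694124]
t 1.48 pos [0.4129 0.0502 0.2001] w 0.996 F [-0.2  1.  -0.4] -> [-0.0012 -0.0018  0.1501] [-0.0009 -0.0002  0.0008]
```

View pics/w1.png

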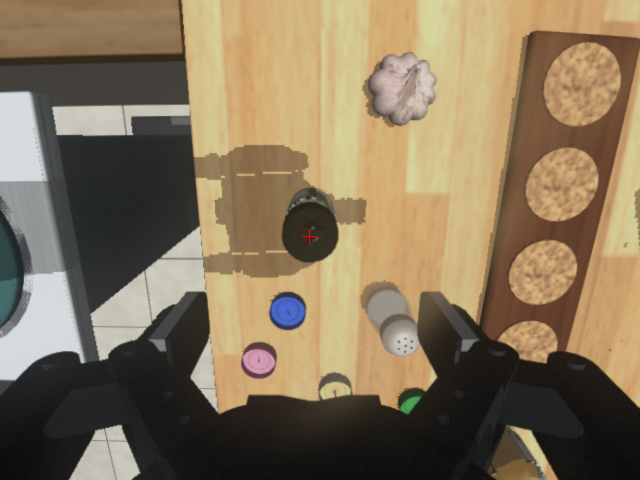

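The wrist view shows the cap centre at (310,234), against a prediction of (310,236), so it agrees within 2 mm. I descend and grip.

{"fn": "apply_moves", "kwargs": {
  "deltas": [
    [-0.001, -0.001, 0.04, 0, 0, 0, 0],
    [-0.001, -0.001, 0.08, 0, 0, 0, 0],
    [-0.001, -0.001, 0.12, 0, 0, 0, 0],
    [-0.001, -0.001, 0.15, 0, 0, 0, 0],
    [-0.001, -0.001, 0.15, 0, 0, 0, 0],
    [-0.001, -0.001, 0.15, 0, 0, 0, 1],
    [-0.001, -0.001, 0.15, 0, 0, 0, 1],
    [-0.001, -0.001, 0.15, 0, 0, 0, 1]
  ]
}}

```text
time: 2.15
tool_pos: [0.4146, 0.0512, 0.0531]
tcp_rot: [2.213, 2.226, 0.006]
wrist_force: [0.2, -0.1, 1.2]
width: 0.604
```

{"fn": "apply_moves", "kwargs": {
  "deltas": [
    [0, 0, 0, 0, 0, 0, 1],
    [0, 0, 0, 0, 0, 0, 1],
    [0, 0, 0, 0, 0, 0, 1],
    [0, 0, 0, 0, 0, 0, 1],
    [0, 0, -0.03, 0, 0, 0, 1],
    [0, 0, -0.07, 0, 0, 0, 1],
    [0, 0, -0.1, 0, 0, 0, 1],
    [0, 0, -0.1, 0, 0, 0, 1]
  ]
}}

```text
time: 2.82
tool_pos: [0.4179, 0.0509, 0.1588]
tcp_rot: [2.209, 2.22, 0.018]
wrist_force: [2.0, 0.4, 0.2]
width: 0.473
```

```bash
python3 -c "
from h import *
go([.643,-.0127,.15])"
```

```text
t 2.82 pos [0.4179 0.0509 0.1588] w 0.473 F [2.  0.4 0.2] -> [-0.0647  0.2246  0.0122] [ 0.0152 -0.0009  0.0049]
```

{"fn": "apply_moves", "kwargs": {
  "deltas": [
    [-0.063, 0.228, 0, 0, 0, 0, 1],
    [-0.063, 0.228, 0, 0, 0, 0, 1],
    [-0.063, 0.228, 0, 0, 0, 0, 1],
    [-0.063, 0.228, 0, 0, 0, 0, 1],
    [-0.063, 0.228, 0, 0, 0, 0, 1],
    [-0.063, 0.228, 0, 0, 0, 0, 1],
    [-0.063, 0.228, 0, 0, 0, 0, 1],
    [-0.063, 0.228, 0, 0, 0, 0, 1]
  ]
}}

```text
time: 3.48
tool_pos: [0.6415, -0.0119, 0.1502]
tcp_rot: [-2.217, -2.226, 0.0]
wrist_force: [0.2, -0.8, -2.3]
width: 0.467
```

```bash
python3 -c "
from h import *
go([.643,-.0127,.15])
s=status.read_state()
im=vision.read_camera('wrist')[:,:,::-1].copy()
for X in([.643,-.0127,.017],[*s['tool_pos'][:2],s['tool_pos'][2]+.055]):
  u=proj('wrist',X,s);print(u);cv2.drawMarker(im,tuple(int(v) for v in u),(0,0,255),0,14)
cv2.imwrite('pics/w2.png',im)
go([.643,-.0127,.15])"
```

```text
t 3.48 pos [ 0.6415 -0.0119  0.1502] w 0.467 F [ 0.2 -0.8 -2.3] -> [-0.0008  0.0015  0.0002] [-0.0002 -0.0001  0.004 ]
[314.89565659 224.82329079]
[312.18413802 382.09562753]
t 3.53 pos [ 0.64   -0.0115  0.15  ] w 0.469 F [ 0.6  0.3 -0.7] -> [-0.0013  0.003  -0.    ] [-0.0015 -0.0003  0.0044]
```

View pics/w2.png

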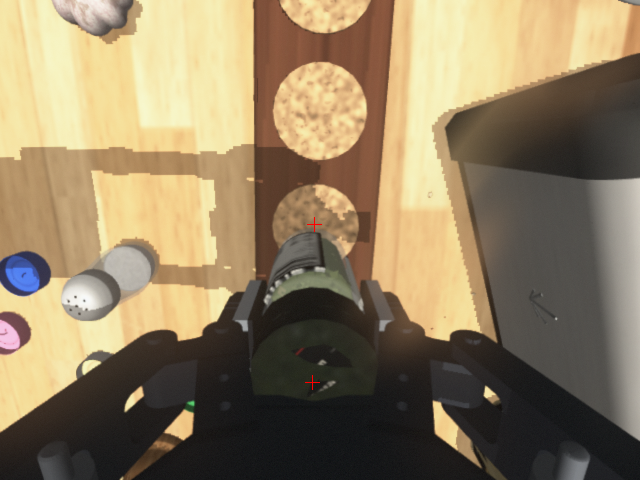

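The mat is centred under the TCP, with mat columns 273–358 giving 316 against a prediction of 315. I lower, release and lift.

{"fn": "apply_moves", "kwargs": {
  "deltas": [
    [-0.001, 0.002, 0.03, 0, 0, 0.004, 1],
    [-0.001, 0.002, 0.05, 0, 0, 0.004, 1],
    [-0.001, 0.002, 0.07, 0, 0, 0.004, 1],
    [-0.001, 0.002, 0.078, 0, 0, 0.004, 1],
    [-0.001, 0.002, 0.082, 0, 0, 0.004, 1],
    [-0.001, 0.002, 0.082, 0, 0, 0.004, 1],
    [-0.001, 0.002, 0.082, 0, 0, 0.004, 1],
    [-0.001, 0.002, 0.082, 0, 0, 0.004, 1]
  ]
}}

```text
time: 4.2
tool_pos: [0.6421, -0.012, 0.0694]
tcp_rot: [2.219, 2.222, 0.001]
wrist_force: [-0.0, -0.9, -2.7]
width: 0.476
```

{"fn": "apply_moves", "kwargs": {
  "deltas": [
    [0, 0, 0.001, 0, 0, 0, 1],
    [0, 0, 0.002, 0, 0, 0, 1],
    [0, 0, 0.002, 0, 0, 0, 1],
    [0, 0, 0.002, 0, 0, 0, 1]
  ]
}}

```text
time: 4.53
tool_pos: [0.6424, -0.012, 0.0694]
tcp_rot: [2.22, 2.223, 0.0]
wrist_force: [-6.8, 0.8, 12.9]
width: 0.47
```

{"fn": "apply_moves", "kwargs": {
  "deltas": [
    [0, 0, 0, 0, 0, 0, 0.3],
    [0, 0, 0, 0, 0, 0, 0],
    [0, 0, 0, 0, 0, 0, 0],
    [0, 0, 0, 0, 0, 0, 0],
    [0, 0, -0.03, 0, 0, 0, 0],
    [0, 0, -0.07, 0, 0, 0, 0],
    [0, 0, -0.11, 0, 0, 0, 0],
    [0, 0, -0.13, 0, 0, 0, 0]
  ]
}}

```text
time: 5.2
tool_pos: [0.6448, -0.0125, 0.2018]
tcp_rot: [2.217, 2.219, 0.007]
wrist_force: [0.3, 0.0, 1.3]
width: 0.997
```

{"fn": "apply_moves", "kwargs": {
  "deltas": [
    [-0.035, -0.155, 0, 0, 0, 0, 0],
    [-0.035, -0.155, 0, 0, 0, 0, 0],
    [-0.035, -0.155, 0, 0, 0, 0, 0],
    [-0.035, -0.155, 0, 0, 0, 0, 0],
    [-0.035, -0.155, 0, 0, 0, 0, 0],
    [-0.035, -0.155, 0, 0, 0, 0, 0]
  ]
}}

```text
time: 5.7
tool_pos: [0.4858, -0.0477, 0.1962]
tcp_rot: [-2.222, -2.221, 0.0]
wrist_force: [0.3, -0.6, 0.7]
width: 0.998
```

```bash
python3 -c "
from h import *
s=status.read_state()
im=vision.read_camera('wrist')[:,:,::-1].copy()
u=proj('wrist',[.4873,-.0472,.089],s);print(u)
cv2.drawMarker(im,tuple(int(v) for v in u),(0,0,255),0,14)
cv2.imwrite('pics/w3.png',im)
t=vision.read_camera('top')[:,:,::-1];cv2.imwrite('pics/top1.png',t)
go([.4873,-.0472,.053])"
```

```text
[314.99473766 231.86554675]
t 5.8 pos [ 0.4884 -0.0475  0.197 ] w 1.001 F [-0.2  0.2  1.1] -> [ 0.0003 -0.0014  0.144 ] [0.0018 0.0001 0.0007]
```

View pics/w3.png

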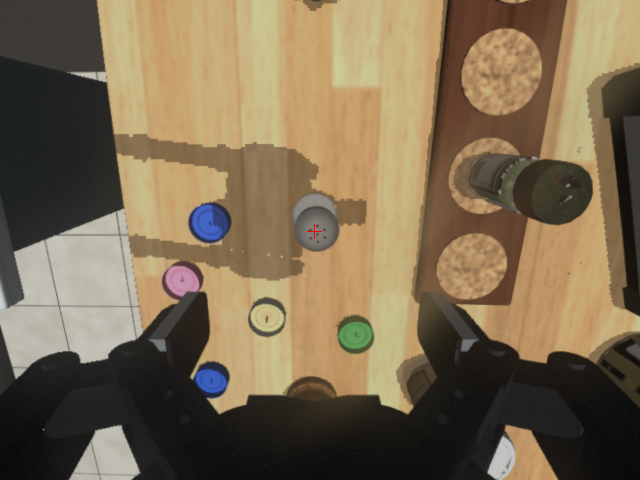

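The shaker top is at (317,231), against a predicted (315,232), and the spice jar stands on its mat. I grip the shaker.

{"fn": "apply_moves", "kwargs": {
  "deltas": [
    [0, 0, 0.04, 0, 0, 0, 0],
    [0, 0, 0.08, 0, 0, 0, 0],
    [0, 0, 0.12, 0, 0, 0, 0],
    [0, 0, 0.144, 0, 0, 0, 0],
    [0, 0, 0.144, 0, 0, 0, 0],
    [0, 0, 0.144, 0, 0, 0, 1],
    [0, 0, 0.144, 0, 0, 0, 1],
    [0, 0, 0.144, 0, 0, 0, 1]
  ]
}}

```text
time: 6.47
tool_pos: [0.4904, -0.0478, 0.055]
tcp_rot: [2.217, 2.22, 0.004]
wrist_force: [0.2, -0.0, 0.1]
width: 0.608
```

{"fn": "apply_moves", "kwargs": {
  "deltas": [
    [0, 0, 0, 0, 0, 0, 1],
    [0, 0, 0, 0, 0, 0, 1],
    [0, 0, 0, 0, 0, 0, 1],
    [0, 0, 0, 0, 0, 0, 1],
    [0, 0, -0.03, 0, 0, 0, 1],
    [0, 0, -0.07, 0, 0, 0, 1],
    [0, 0, -0.1, 0, 0, 0, 1],
    [0, 0, -0.1, 0, 0, 0, 1]
  ]
}}

```text
time: 7.13
tool_pos: [0.4928, -0.0482, 0.1606]
tcp_rot: [2.212, 2.214, 0.013]
wrist_force: [2.0, -0.4, 0.2]
width: 0.383
```

```bash
python3 -c "
from h import *
go([.646,.0752,.153])
im=cv2.imread('pics/top1.png');cv2.imwrite('pics/c3.png',cv2.resize(im[140:230,300:460],None,fx=5,fy=5,interpolation=cv2.INTER_CUBIC))
for p in ([.643,-.0127,.105+.017],[.643,-.0127,.017],[.643,-.0127+.0205,.122],[.643,-.0127-.0205,.122]): print(proj('top',p), (proj('top',p)-[300,140])*5)"
```

```text
t 7.13 pos [ 0.4928 -0.0482  0.1606] w 0.383 F [ 2.  -0.4  0.2] -> [0.1233 0.1532 0.0095] [0.0141 0.002  0.001 ]
[333.62032355 166.69490679] [168.10161776 133.47453395]
[332.61118611 181.76566985] [163.05593055 208.82834926]
[322.59060452 166.52574482] [112.95302261 132.6287241 ]
[344.64748054 166.87181183] [223.23740272 134.35905915]
```

View pics/c3.png

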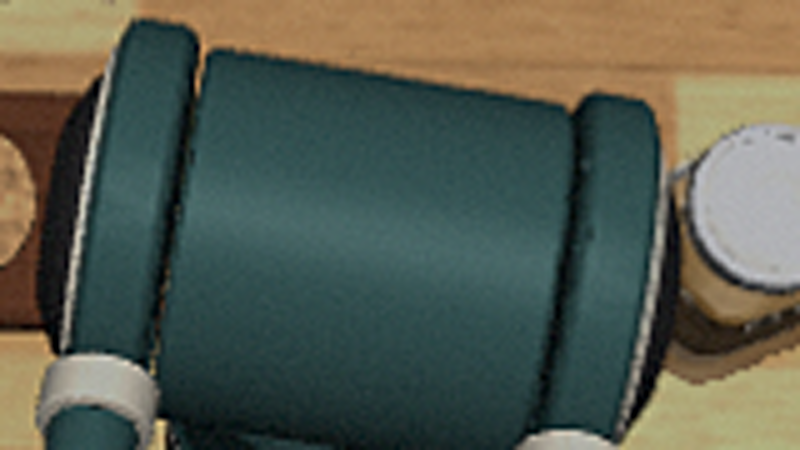

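The arm hides the jar in that crop, so I check it later. Next I carry the shaker to the third mat.

{"fn": "apply_moves", "kwargs": {
  "deltas": [
    [0.041, 0.01, 0, 0, 0, 0, 1],
    [0.08, 0.02, 0, 0, 0, 0, 1],
    [0.115, 0.04, 0, 0, 0, 0, 1],
    [0.123, 0.08, 0, 0, 0, 0, 1],
    [0.123, 0.12, 0, 0, 0, 0, 1],
    [0.123, 0.157, 0, 0, 0, 0, 1],
    [0.123, 0.157, 0, 0, 0, 0, 1],
    [0.123, 0.157, 0, 0, 0, 0, 1]
  ]
}}

```text
time: 7.8
tool_pos: [0.6454, 0.0758, 0.1511]
tcp_rot: [-2.22, -2.222, 0.002]
wrist_force: [0.1, 0.7, -1.3]
width: 0.383
```

{"fn": "apply_moves", "kwargs": {
  "deltas": [
    [0, 0, 0.03, 0, 0, 0, 1],
    [0, 0, 0.05, 0, 0, 0, 1],
    [0, 0, 0.07, 0, 0, 0, 1],
    [0, 0, 0.076, 0, 0, 0, 1],
    [0, 0, 0.076, 0, 0, 0, 1],
    [0, 0, 0.076, 0, 0, 0, 1]
  ]
}}

```text
time: 8.3
tool_pos: [0.6438, 0.0756, 0.0771]
tcp_rot: [-2.22, -2.222, 0.0]
wrist_force: [0.3, 0.0, -1.3]
width: 0.376
```

```bash
python3 -c "
from h import *
go([.646,.0752,.070])"
```

```text
t 8.3 pos [0.6438 0.0756 0.0771] w 0.376 F [ 0.3  0.  -1.3] -> [-0.0004  0.0022  0.0071] [-0.     -0.      0.0009]
```

{"fn": "apply_moves", "kwargs": {
  "deltas": [
    [0, 0.001, 0.003, 0, 0, 0, 1],
    [0, 0.001, 0.005, 0, 0, 0, 1],
    [0, 0.001, 0.006, 0, 0, 0, 1],
    [0, 0.001, 0.007, 0, 0, 0, 1],
    [0, 0.001, 0.007, 0, 0, 0, 1]
  ]
}}

```text
time: 8.72
tool_pos: [0.6468, 0.0759, 0.0724]
tcp_rot: [2.219, 2.221, 0.004]
wrist_force: [-2.2, -0.1, 7.3]
width: 0.382
```

{"fn": "apply_moves", "kwargs": {
  "deltas": [
    [0, 0, 0, 0, 0, 0, 0.3],
    [0, 0, 0, 0, 0, 0, 0],
    [0, 0, 0, 0, 0, 0, 0],
    [0, 0, 0, 0, 0, 0, 0],
    [0, 0, -0.04, 0, 0, 0, 0],
    [0, 0, -0.08, 0, 0, 0, 0],
    [0, 0, -0.12, 0, 0, 0, 0],
    [0, 0, -0.15, 0, 0, 0, 0]
  ]
}}

```text
time: 9.38
tool_pos: [0.6462, 0.0758, 0.2229]
tcp_rot: [2.219, 2.221, 0.003]
wrist_force: [0.9, 0.7, 0.0]
width: 0.999
```

{"fn": "apply_moves", "kwargs": {
  "deltas": [
    [-0.343, -0.16, 0, 0, 0, 0, 0],
    [-0.343, -0.16, 0, 0, 0, 0, 0],
    [-0.343, -0.16, 0, 0, 0, 0, 0],
    [-0.343, -0.16, 0, 0, 0, 0, 0],
    [-0.343, -0.16, 0, 0, 0, 0, 0],
    [-0.343, -0.16, 0, 0, 0, 0, 0],
    [-0.343, -0.16, 0, 0, 0, 0, 0],
    [-0.343, -0.16, 0, 0, 0, 0, 0]
  ]
}}

```text
time: 10.05
tool_pos: [0.5035, -0.228, 0.2195]
tcp_rot: [2.22, 2.223, 0.0]
wrist_force: [1.5, -0.0, 0.1]
width: 0.998
```

{"fn": "apply_moves", "kwargs": {
  "deltas": [
    [-0.036, -0.017, 0, 0, 0, 0, 0],
    [-0.036, -0.017, 0, 0, 0, 0, 0],
    [-0.036, -0.017, 0, 0, 0, 0, 0],
    [-0.036, -0.017, 0, 0, 0, 0, 0]
  ]
}}

```text
time: 10.38
tool_pos: [0.4876, -0.2624, 0.2193]
tcp_rot: [-2.221, -2.221, -0.001]
wrist_force: [1.0, 1.1, 0.2]
width: 1.001
```

```bash
python3 -c "
from h import *
go([.4845,-.267,.116])
s=status.read_state()
im=vision.read_camera('wrist')[:,:,::-1].copy()
u=proj('wrist',[.4845,-.267,.17],s);print(u)
cv2.drawMarker(im,tuple(int(v) for v in u),(0,0,255),0,14)
t=vision.read_camera('top')[:,:,::-1];cv2.imwrite('pics/top2.png',t)
cv2.imwrite('pics/w4.png',np.hstack([cv2.resize(im,None,fx=.62,fy=.62),cv2.resize(t[148:214,220:404],None,fx=2.15,fy=4.51)])[:, :800])
"
```

```text
t 10.38 pos [ 0.4876 -0.2624  0.2193] w 1.001 F [1.  1.1 0.2] -> [-0.0046 -0.0031  0.1033] [-0.0001 -0.0008 -0.0003]
[307.31388451 267.10069797]
```

View pics/w4.png

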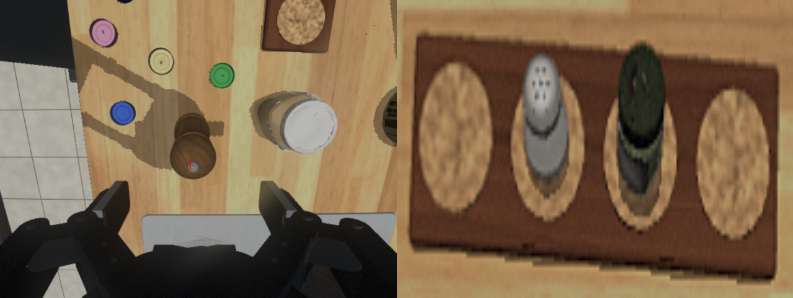

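The mill knob in the wrist view is about 3 mm off in x, which the jaws will centre, and 1 mm in y. Both placed things stand on their mats. I grip the mill's head.

{"fn": "apply_moves", "kwargs": {
  "deltas": [
    [-0.005, -0.001, 0.02, 0, 0, 0, 0],
    [-0.005, -0.001, 0.05, 0, 0, 0, 0],
    [-0.005, -0.001, 0.08, 0, 0, 0, 0],
    [-0.005, -0.001, 0.098, 0, 0, 0, 0],
    [-0.005, -0.001, 0.098, 0, 0, 0, 0],
    [-0.005, -0.001, 0.098, 0, 0, 0, 0.6],
    [-0.005, -0.001, 0.098, 0, 0, 0, 1],
    [-0.005, -0.001, 0.098, 0, 0, 0, 1]
  ],
  "squeeze": 40
}}

```text
time: 11.15
tool_pos: [0.4886, -0.2679, 0.1238]
tcp_rot: [2.217, 2.221, 0.001]
wrist_force: [0.1, -0.3, 0.7]
width: 0.604
```

{"fn": "apply_moves", "kwargs": {
  "deltas": [
    [0, 0, 0, 0, 0, 0, 1],
    [0, 0, 0, 0, 0, 0, 1],
    [0, 0, 0, 0, 0, 0, 1],
    [0, 0, 0, 0, 0, 0, 1],
    [0, 0, -0.03, 0, 0, 0, 1],
    [0, 0, -0.07, 0, 0, 0, 1],
    [0, 0, -0.11, 0, 0, 0, 1],
    [0, 0, -0.14, 0, 0, 0, 1]
  ]
}}

```text
time: 11.82
tool_pos: [0.4874, -0.268, 0.2653]
tcp_rot: [2.218, 2.22, 0.001]
wrist_force: [0.8, -0.1, -1.5]
width: 0.548
```

```bash
python3 -c "
from h import *
go([.6403,-.1012,.26])
im=cv2.imread('pics/top2.png');hsv=cv2.cvtColor(im,cv2.COLOR_BGR2HSV)
cv2.imwrite('pics/c5.png',cv2.resize(im[150:208,265:359],None,fx=8,fy=8,interpolation=cv2.INTER_CUBIC))
for nm,y,x,z,r in(('spice',-.0127,.643,.122,.0205),('salt',.0752,.646,.106,0.001)):
  for d in((0,0),(r,0),(-r,0),(0,r),(0,-r)): print(nm,((proj('top',[x+d[0],y+d[1],z])-[265,150])*8).round())"
```

```text
t 11.82 pos [ 0.4874 -0.268   0.2653] w 0.548 F [ 0.8 -0.1 -1.5] -> [0.1666 0.153  0.0055] [0.0032 0.0018 0.0008]
spice [549. 134.]
spice [550.  49.]
spice [548. 219.]
spice [461. 132.]
spice [637. 135.]
salt [175. 136.]
salt [175. 132.]
salt [175. 140.]
salt [171. 136.]
salt [180. 136.]
```

View pics/c5.png

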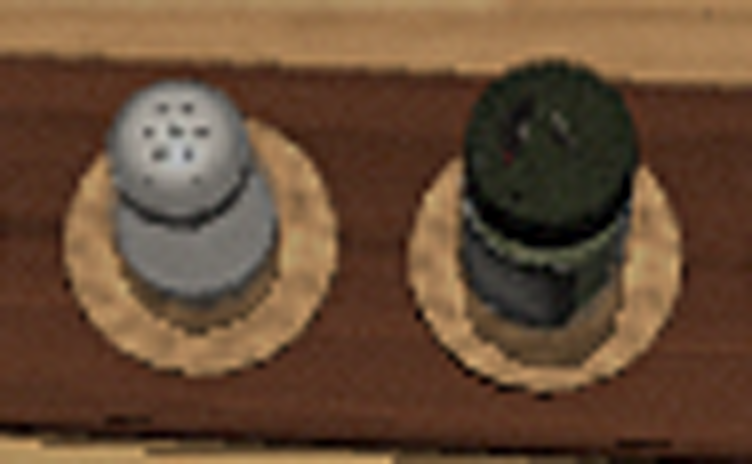

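The spice jar is within about 3 mm of its mat's centre, with its cap edge at 60 against a predicted 49 px in the 8x crop. The shaker's holes are at (175,135), as predicted. I carry the mill.

{"fn": "apply_moves", "kwargs": {
  "deltas": [
    [0.167, 0.154, 0, 0, 0, 0, 1],
    [0.167, 0.154, 0, 0, 0, 0, 1],
    [0.167, 0.154, 0, 0, 0, 0, 1],
    [0.167, 0.154, 0, 0, 0, 0, 1],
    [0.167, 0.154, 0, 0, 0, 0, 1],
    [0.167, 0.154, 0, 0, 0, 0, 1],
    [0.167, 0.154, 0, 0, 0, 0, 1],
    [0.167, 0.154, 0, 0, 0, 0, 1]
  ]
}}

```text
time: 12.48
tool_pos: [0.6409, -0.0994, 0.2612]
tcp_rot: [-2.218, -2.225, 0.001]
wrist_force: [-0.3, -0.9, -2.0]
width: 0.55
```

{"fn": "apply_moves", "kwargs": {
  "deltas": [
    [0, 0, 0.03, 0, 0, 0, 1],
    [0, 0, 0.06, 0, 0, 0, 1],
    [0, 0, 0.09, 0, 0, 0, 1],
    [0, 0, 0.11, 0, 0, 0, 1],
    [0, 0, 0.116, 0, 0, 0, 1],
    [0, 0, 0.116, 0, 0, 0, 1],
    [0, 0, 0.116, 0, 0, 0, 1]
  ]
}}

```text
time: 13.07
tool_pos: [0.6407, -0.1015, 0.1466]
tcp_rot: [2.221, 2.22, 0.001]
wrist_force: [-0.2, -0.1, -2.1]
width: 0.55
```

```bash
python3 -c "
from h import *
go([.6403,-.1012,.139])"
```

```text
t 13.07 pos [ 0.6407 -0.1015  0.1466] w 0.55 F [-0.2 -0.1 -2.1] -> [ 0.0003 -0.0004  0.0075] [ 0.0011  0.0005 -0.0001]
```

{"fn": "apply_moves", "kwargs": {
  "deltas": [
    [0, 0, 0.002, 0, 0, 0, 1],
    [0, 0, 0.004, 0, 0, 0, 1],
    [0, 0, 0.006, 0, 0, 0, 1],
    [0, 0, 0.007, 0, 0, 0, 1],
    [0, 0, 0.007, 0, 0, 0, 1]
  ]
}}

```text
time: 13.48
tool_pos: [0.6418, -0.1009, 0.1413]
tcp_rot: [2.218, 2.221, 0.002]
wrist_force: [-2.0, -1.0, 5.4]
width: 0.547
```

{"fn": "apply_moves", "kwargs": {
  "deltas": [
    [0, 0, 0, 0, 0, 0, 0.3],
    [0, 0, 0, 0, 0, 0, 0],
    [0, 0, 0, 0, 0, 0, 0],
    [0, 0, 0, 0, 0, 0, 0],
    [0, 0, -0.03, 0, 0, 0, 0],
    [0, 0, -0.06, 0, 0, 0, 0],
    [0, 0, -0.08, 0, 0, 0, 0],
    [0, 0, -0.08, 0, 0, 0, 0]
  ]
}}

```text
time: 14.15
tool_pos: [0.6439, -0.101, 0.2248]
tcp_rot: [2.214, 2.217, 0.009]
wrist_force: [1.0, 0.1, 0.2]
width: 0.999
```

{"fn": "apply_moves", "kwargs": {
  "deltas": [
    [-0.011, -0.04, 0, 0, 0, 0, 0],
    [-0.022, -0.08, 0, 0, 0, 0, 0],
    [-0.034, -0.12, 0, 0, 0, 0, 0],
    [-0.045, -0.16, 0.01, 0, 0, 0, 0],
    [-0.058, -0.195, 0.03, 0, 0, 0, 0],
    [-0.058, -0.205, 0.07, 0, 0, 0, 0],
    [-0.058, -0.205, 0.1, 0, 0, 0, 0],
    [-0.058, -0.205, 0.1, 0, 0, 0, 0]
  ]
}}

```text
time: 14.82
tool_pos: [0.429, -0.1564, 0.1118]
tcp_rot: [-2.213, -2.213, 0.007]
wrist_force: [-1.6, 0.6, -0.2]
width: 1.003
```

```bash
python3 -c "
from h import *
vision.read_camera('top');go([.436,-.1592,.003])
s=status.read_state()
im=vision.read_camera('wrist')[:,:,::-1].copy()
cv2.imwrite('pics/w5raw.png',im)
u=proj('wrist',[.436,-.1592,.015],s);print(u)
cv2.drawMarker(im,tuple(int(v) for v in u),(0,0,255),0,14)
cv2.imwrite('pics/w5.png',im)
"
```

```text
t 14.87 pos [ 0.4317 -0.1572  0.1149] w 0.997 F [ 0.9 -0.   1.2] -> [-0.0024  0.0051  0.1119] [-0.0079 -0.0034  0.0003]
[320.00510286 238.46428869]
```

View pics/w5.png

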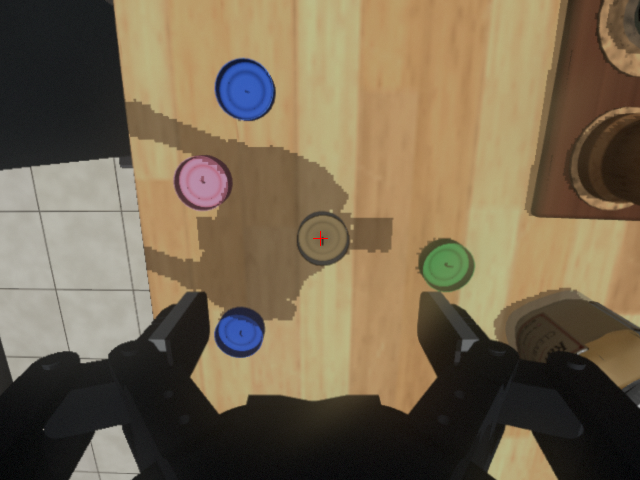

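The tea light is at (323,238), with a prediction of (320,238). I descend in two steps.

{"fn": "apply_moves", "kwargs": {
  "deltas": [
    [-0.002, 0.004, 0.04, 0, 0, 0, 0.3],
    [-0.002, 0.004, 0.075, 0, 0, 0, 0.3],
    [-0.002, 0.004, 0.092, 0, 0, 0, 0.3],
    [-0.002, 0.004, 0.092, 0, 0, 0, 0.3],
    [-0.002, 0.004, 0.092, 0, 0, 0, 0.3],
    [-0.002, 0.004, 0.092, 0, 0, 0, 0.3]
  ],
  "squeeze": 20
}}

```text
time: 15.42
tool_pos: [0.4425, -0.1615, 0.029]
tcp_rot: [2.217, 2.22, 0.003]
wrist_force: [0.5, -0.0, 0.1]
width: 0.7
```

```bash
python3 -c "
from h import *
go([.437,-.1592,.003]);vision.read_camera('top');go([.437,-.1592,.003])"
```

```text
t 15.42 pos [ 0.4425 -0.1615  0.029 ] w 0.7 F [ 0.5 -0.   0.1] -> [ 0.0024 -0.0056  0.026 ] [0.0041 0.0018 0.0016]
t 15.47 pos [ 0.4426 -0.1616  0.0293] w 0.699 F [ 0.2 -0.1  0.6] -> [ 0.0025 -0.0057  0.0262] [0.0048 0.002  0.0015]
```

{"fn": "apply_moves", "kwargs": {
  "deltas": [
    [0.002, -0.005, 0.012, 0, 0, 0, 0.3],
    [0.002, -0.005, 0.02, 0, 0, 0, 0.3],
    [0.002, -0.005, 0.025, 0, 0, 0, 0.3],
    [0.002, -0.005, 0.025, 0, 0, 0, 0.3],
    [0.002, -0.005, 0.025, 0, 0, 0, 0.5],
    [0.002, -0.005, 0.025, 0, 0, 0, 0.8],
    [0.002, -0.005, 0.025, 0, 0, 0, 0.8],
    [0.002, -0.005, 0.025, 0, 0, 0, 0.8]
  ]
}}

```text
time: 16.13
tool_pos: [0.4354, -0.1589, 0.0023]
tcp_rot: [2.22, 2.222, 0.001]
wrist_force: [-1.0, 1.2, 2.9]
width: 0.421
```

{"fn": "apply_moves", "kwargs": {
  "deltas": [
    [0, 0, 0, 0, 0, 0, 0.8],
    [0, 0, 0, 0, 0, 0, 0.8]
  ]
}}

```text
time: 16.3
tool_pos: [0.4354, -0.1589, 0.0022]
tcp_rot: [2.219, 2.222, 0.001]
wrist_force: [-1.0, 0.6, 5.7]
width: 0.422
```

{"fn": "apply_moves", "kwargs": {
  "deltas": [
    [0, 0, -0.03, 0, 0, 0, 0.8],
    [0, 0, -0.07, 0, 0, 0, 0.8],
    [0, 0, -0.11, 0, 0, 0, 0.8],
    [0, 0, -0.15, 0, 0, 0, 0.8],
    [0, 0, -0.17, 0, 0, 0, 0.8],
    [0, 0, -0.17, 0, 0, 0, 0.8]
  ]
}}

```text
time: 16.8
tool_pos: [0.4385, -0.1603, 0.1777]
tcp_rot: [2.213, 2.215, 0.007]
wrist_force: [0.8, -0.5, 0.3]
width: 0.42
```

{"fn": "apply_moves", "kwargs": {
  "deltas": [
    [0.322, 0.213, 0, 0, 0, 0, 0.8],
    [0.322, 0.213, 0, 0, 0, 0, 0.8],
    [0.322, 0.213, 0, 0, 0, 0, 0.8],
    [0.322, 0.213, 0, 0, 0, 0, 0.8],
    [0.322, 0.213, 0, 0, 0, 0, 0.8],
    [0.322, 0.213, 0, 0, 0, 0, 0.8],
    [0.322, 0.213, 0, 0, 0, 0, 0.8],
    [0.322, 0.213, 0, 0, 0, 0, 0.8]
  ]
}}

```text
time: 17.47
tool_pos: [0.6181, 0.1214, 0.1695]
tcp_rot: [-2.219, -2.222, 0.003]
wrist_force: [0.5, -0.5, 0.3]
width: 0.415
```

```bash
python3 -c "
from h import *
go([.6488,.163,.13])"
```

```text
t 17.47 pos [0.6181 0.1214 0.1695] w 0.415 F [ 0.5 -0.5  0.3] -> [0.0416 0.0309 0.0394] [-0.0025  0.0006  0.0013]
```

{"fn": "apply_moves", "kwargs": {
  "deltas": [
    [0.041, 0.03, 0, 0, 0, 0, 0.8],
    [0.041, 0.03, 0, 0, 0, 0, 0.8],
    [0.041, 0.03, 0.03, 0, 0, 0, 0.8],
    [0.041, 0.03, 0.07, 0, 0, 0, 0.8],
    [0.041, 0.03, 0.11, 0, 0, 0, 0.8],
    [0.041, 0.03, 0.137, 0, 0, 0, 0.8],
    [0.041, 0.03, 0.137, 0, 0, 0, 0.8],
    [0.041, 0.03, 0.137, 0, 0, 0, 0.8]
  ]
}}

```text
time: 18.13
tool_pos: [0.6452, 0.1596, 0.0312]
tcp_rot: [-2.218, -2.22, 0.009]
wrist_force: [0.8, 0.4, 0.8]
width: 0.414
```

```bash
python3 -c "
from h import *
vision.read_camera('top');go([.6488,.163,.020])"
```

```text
t 18.18 pos [0.6478 0.1602 0.0341] w 0.416 F [0.5 1.  0.1] -> [0.0028 0.001  0.0141] [-0.0014  0.0004  0.0008]
```

{"fn": "apply_moves", "kwargs": {
  "deltas": [
    [0.002, 0.001, 0.005, 0, 0, 0, 0.8],
    [0.002, 0.001, 0.01, 0, 0, 0, 0.8],
    [0.002, 0.001, 0.012, 0, 0, 0, 0.8],
    [0.002, 0.001, 0.013, 0, 0, 0, 0.8],
    [0.002, 0.001, 0.013, 0, 0, 0, 0.8],
    [0.002, 0.001, 0.013, 0, 0, 0, 0.8]
  ]
}}

```text
time: 18.68
tool_pos: [0.6495, 0.1626, 0.022]
tcp_rot: [2.22, 2.222, 0.001]
wrist_force: [0.8, 0.5, -0.4]
width: 0.418
```

{"fn": "apply_moves", "kwargs": {
  "deltas": [
    [0, 0, 0.001, 0, 0, 0, 0.8],
    [0, 0, 0.002, 0, 0, 0, 0.8],
    [0, 0, 0.002, 0, 0, 0, 0.8],
    [0, 0, 0.002, 0, 0, 0, 0.8]
  ]
}}

```text
time: 19.02
tool_pos: [0.6491, 0.1626, 0.0194]
tcp_rot: [-2.22, -2.222, 0.0]
wrist_force: [0.4, -0.6, -0.2]
width: 0.416
```

{"fn": "apply_moves", "kwargs": {
  "deltas": [
    [0, 0, 0.001, 0, 0, 0, 0.8],
    [0, 0, 0.001, 0, 0, 0, 0.8],
    [0, 0, 0.001, 0, 0, 0, 0.5],
    [0, 0, 0.001, 0, 0, 0, 0.3],
    [0, 0, 0.001, 0, 0, 0, 0.3],
    [0, 0, -0.03, 0, 0, 0, 0.3],
    [0, 0, -0.07, 0, 0, 0, 0.3],
    [0, 0, -0.11, 0, 0, 0, 0.3]
  ]
}}

```text
time: 19.68
tool_pos: [0.6475, 0.1622, 0.1284]
tcp_rot: [-2.219, -2.221, 0.006]
wrist_force: [0.3, 0.5, -0.5]
width: 0.703
```

{"fn": "apply_moves", "kwargs": {
  "deltas": [
    [0, 0, -0.04, 0, 0, 0, 0.3],
    [0, 0, -0.08, 0, 0, 0, 0.3],
    [0.02, -0.03, -0.1, 0, 0, 0, 0],
    [0.05, -0.06, -0.1, 0, 0, 0, 0],
    [0.08, -0.09, -0.1, 0, 0, 0, 0],
    [0.1, -0.12, -0.1, 0, 0, 0, 0],
    [0.12, -0.15, -0.1, 0, 0, 0, 0],
    [0.14, -0.18, -0.1, 0, 0, 0, 0]
  ]
}}

```text
time: 20.35
tool_pos: [0.4675, 0.3032, 0.2294]
tcp_rot: [-2.22, -2.222, -0.0]
wrist_force: [0.4, 1.2, 0.2]
width: 1.002
```

{"fn": "apply_moves", "kwargs": {
  "deltas": [
    [0.04, -0.01, 0, 0, 0, 0, 0],
    [0.08, -0.02, 0, 0, 0, 0, 0],
    [0.12, -0.03, 0, 0, 0, 0, 0],
    [0.15, -0.03, 0, 0, 0, 0, 0],
    [0.15, -0.03, 0, 0, 0, 0, 0],
    [0.15, -0.03, 0, 0, 0, 0, 0]
  ]
}}

```text
time: 20.85
tool_pos: [0.4383, 0.4538, 0.2289]
tcp_rot: [2.217, 2.226, -0.001]
wrist_force: [-0.3, -0.2, 0.8]
width: 1.001
```

```bash
python3 -c "
from h import *
s=status.read_state();print(s['time'],s['tool_pos'],s['wrist_force'])
t=vision.read_camera('top')[:,:,::-1];c=vision.read_camera('scene')[:,:,::-1]
cv2.imwrite('pics/top3.png',t);cv2.imwrite('pics/scene3.png',c)
m=[('tea',.163,.6488,.032),('salt',.0752,.646,.106),('spice',-.0127,.643,.122),('mill',-.1012,.6403,.185)]
for nm,y,x,z in m: print(nm,((proj('top',[x,y,z])-[220,130])*4.4).round(),((proj('scene',[x,y,z])-[160,100])*3.2).round())
cv2.imwrite('pics/f1.png',cv2.resize(t[130:215,220:400],None,fx=4.4,fy=4.4,interpolation=cv2.INTER_CUBIC))
cv2.imwrite('pics/f2.png',cv2.resize(c[100:280,160:410],None,fx=3.2,fy=3.2,interpolation=cv2.INTER_CUBIC))"
```

```text
20.85 [0.43825161 0.4537552  0.2289229 ] [-0.29048645 -0.24581214  0.75302519]
tea [114. 202.] [165. 429.]
salt [294. 163.] [287. 291.]
spice [500. 161.] [416. 235.]
mill [725. 126.] [540. 114.]
```

View pics/f1.png

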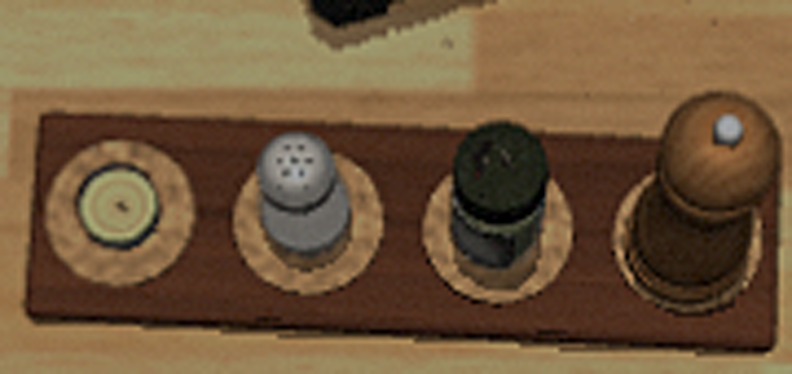

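View pics/f2.png

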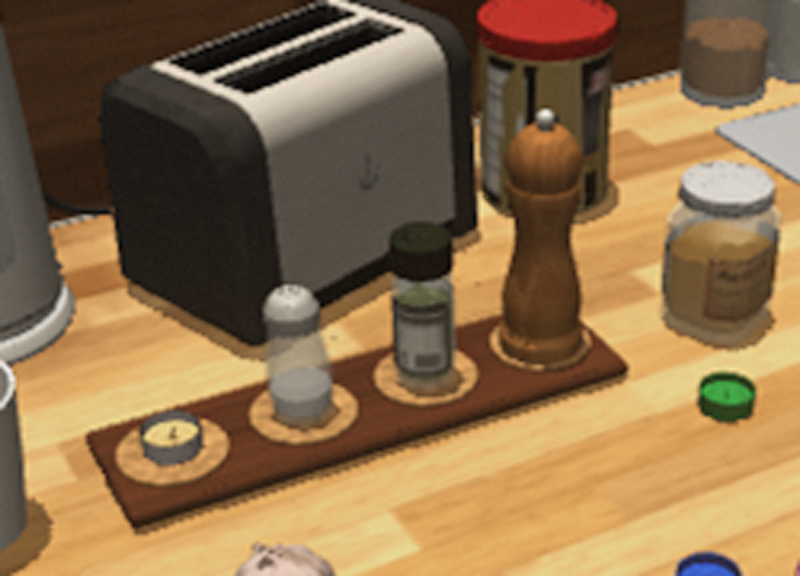

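The final views show all four upright in the right order. Against the mat-centre predictions in the top crop (px at 4.4x):
- **Tea light:** (118,205) against (114,202).
- **Shaker:** at about its predicted point.
- **Mill knob:** (728,130) against (725,126).
- **Spice jar:** about 3 mm off.

The arm is clear, so I hand the job in.

```bash
python3 -c "
from workcell import job
print(job.finish_job())"
```

```text
the job is handed in; nothing more can be done
None
```

All four things are standing upright on the mats in height order: pepper mill nearest the honey jar, then spice jar, salt shaker, and the tea light at the mug's end. I handed the job in at about 21 s, with the open gripper well clear of the row.

- **Centring:** in the last top view the pepper mill, salt shaker and tea light were within about 2 mm of their mat centres. The spice jar was about 3 mm off toward the robot, and I left it there.
- **Other things:** I never touched the honey jar or the mug. The last scene view shows the honey jar standing; I did not measure whether either had moved.
- **Forces:** the highest wrist force I read was about 15 N, when setting down the spice jar.
- **Failed check:** one mid-job picture to check the spice jar was blocked by the arm. I checked it again in later pictures.

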